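# Fit a fresh filter to the studio dust extractor

### The arm

A 6-joint arm with a two-finger parallel gripper is mounted at the origin on the work surface. World frame = base frame: x ahead of the robot, y to its left, z up, the work surface at z = 0. Lengths are in m, angles in rad, forces in N, time in s.
With the tool pointing down it reaches from about 0.375 to 0.9 m from the base axis. Payload 3.1 kg.
Tool frame: the origin (TCP) lies where the fingers leave the gripper's body, on its centre line; the fingertips stand 73 mm ahead of it and the grasp point (between the pads) lies 54 mm ahead of it; z points along the fingers, y is the line along which they close (so a half turn about z gives the same grasp; the last joint's range is limited). The gripper opens to 85 mm and grips with 20 to 120 N. Pads are 22 mm wide; open, the fingers measure 114 mm over their backs; the gripper's body (76 mm by 85 mm) begins 54 mm behind the grasp point. The pads swing forward as they close: fully open they stand 13 mm farther back than shut.
Start: joints at [-1.405, 0.527, 1.433, -0, 1.181, -0.178], TCP at [0.211, -0.588, 0.304] pointing down, gripper open.
Joint ranges: [-3.08, 3.08], [-0.75, 2.2], [0.22, 2.44], [-1.43, 4.57], [0, 2.65], [-2.85, 2.85]. Speed limits (rad/s): [2.79, 2.79, 3.14, 3.14, 3.14, 3.14].

### API

Orientations are given as a unit quaternion [x, y, z, w].
In Python, from station import manip gives the robot as it stands.
- The arm moves only by the shell command python3 -m crank 'ROWS' [FORCE]. ROWS is JSON, a list of rows, each an object with "dp": the shift along the tool's x, y, z normalised to -1 to 1, where 1 is 50 cm, a list of three; "delta_rot": the turn, a rotation vector about the tool's x, y, z normalised to -1 to 1, where 1 is 2 pi rad, a list of three; "fingers": the opening, from -1 (shut) to 1 (fully open). A call has 1 to 12 rows; each row shifts and turns the commanded pose from where the row before left it, along the tool's axes as they then stand; what a row does not reach is not made up. A row lasts 1/12 s, in which the tool goes at most 41.7 mm and 7.16 degrees, less where a joint would pass 70% of its speed; a pose out of reach is approached as far as the arm can. A call with a number of a shift or a turn outside -1 to 1 is refused whole. A call with a gripper value outside its range is refused whole. The fingers move at their own pace and stop on an object; FORCE is the grip in N (left out, the last holds). Time passes only in rows, so rows that do not move let the fingers close. It gives the time, the measured TCP pose, the force, the opening and the grip force at its end, in the units of the state.
- manip.sense(): the state, without advancing time (a new reading comes with each control period).
- manip.snapshot(name): name is "scene" or "side" or "wrist"; returns (picture, depth): 400x640x3 uint8, red, green, blue; 400x640 float32, m along the optical axis (not along the pixel's ray), 0 where there is no reading.
- manip.camera_model(name): a dict with "fx", "fy", "cx", "cy" (pixels), "origin" and "attitude" of the camera in the world. Camera axes: x right, y up, looking along -z (the intrinsics and any distortion apply to the point x, -y, -z); pixel columns grow to the right and rows downward; lengths in m; the calibration is good to about 2 mm. A picture is of the moment at which its call begins: read the wrist's pose just before it. camera_model takes no time and is no camera call; for the wrist camera it gives the pose at the moment of the call.
- manip.sign_off(): hands the job in; it is judged then, once.
The state is a dict: "t": time; "q": joint angles; "qd": joint speeds; "tau": joint torques, N m; "tcp_pos": TCP position; "tool_rot": TCP orientation; "force": force on the tool from outside, world axes, zero at the start; "ft_torque": the same for the moment, N m; "finger_gap": opening from 0.0 (shut) to 1.0 (fully open); "gripper_force": force on a finger pad.
Only numpy, scipy, OpenCV 4.12 (cv2) and the standard library are available. Lean on these libraries where they do the work, as an engineer would, in place of code of your own. Each camera call takes 0.05 s, during which the arm holds its last target. There are 200 camera calls.

### The job

Fit the fresh filter (white with a blue grip, not the dusty brown one) to the dust extractor's sloping mouth: enter its two lugs at the red marks, push in against the spring, turn clockwise towards the yellow marks until the stop, and let the spring click it home. Then switch the extractor on by pushing its red-knobbed lever right over, away from the robot. Leave the spent filter, the brush pot and the paint bottle standing where they are.

Things in the scene. Friction and masses are not known exactly. Their poses are not given: they have to be found in the camera images.
- extractor: dark green bench dust extractor fixed to the table: a plinth 240 (x) x 320 (y) x 60 mm high with a sloping head (top about 150 mm high) on its +y half that carries the socket, and the switch on its -y half. Origin: centre of the underside; its x points away from the robot (give or take its yaw), y to the left, z up.
- socket: bayonet mouth on the extractor: black barrel 108 mm across, steel lip ring of 60 mm bore, lip 10 mm thick. Origin: centre of the mouth, level with the lip's top face, 155 mm above the table. z points straight out of the mouth, leaning 25 degrees from vertical towards the robot; x points up the slope; y lies level, through the two entry slots (+y and -y, red marks).
- slot (a point): middle of one entry slot (red mark beside it; the other is opposite), at the lip's top face, 36 mm from the axis. Each slot is 20 mm wide and reaches 43 mm from the axis. Lugs that have passed the lip turn below it 75 degrees clockwise seen from outside (negative about the socket's z) to the notches; the other way is blocked.
- notch (a point): middle of one notch (yellow mark on the rim above it; the other is opposite), 36 mm from the axis: a pocket cut 4 mm up into the lip's underside, about 20 mm wide. A solid stop ends the turn 4 degrees past it.
- plunger (a joint): travel of the spring plunger inside the barrel, m: a 52 mm disc that at 0 stands 12 mm below the lip's top face and is pushed in by the filter's bottom. 4 N to start, 600 N/m, bottoms at 0.021 (about 17 N).
- seat (a point): where the fresh filter's origin, z axis and y axis (either way round) lie when it is locked: on the socket's axis, 22 mm inside the lip's top face, y turned 75 degrees clockwise from the socket's y. To turn from slots to notches the filter's origin must be 27 to 32 mm inside the lip's top face; let go at the notches, the spring lifts it to this place.
- fresh: fresh filter, upright, 112 mm tall, 0.25 kg: white, blue bands and grip. Origin: centre of its bottom; z up its axis to the grip. Black neck 56 mm across, up to z 34 mm. Lugs at +y and -y: out to 40 mm from the axis, 14 mm wide, z 8 to 16. Body 90 mm across, z 34 to 74. Bar grip 22 mm thick (x), 60 long (y, in line with the lugs), z 74 to 112. Red dashes on top mark the lugs.
- spent: the spent filter: same shape and frame, dusty brown with a dark grey grip. Leave it alone.
- switch (a joint): the switch lever's angle, rad: 0 leaning towards the robot (off), 0.7 leaning away (on), its end stop; it stays where it is left and takes about 1 N at the knob.
- switch_tip (a point): centre of the lever's red knob (26 mm ball), 80 mm from its pivot. The lever (10 mm rod) swings about the extractor's y axis, 0.35 rad either side of upright; its pivot lies 82 mm above the table at x -10, y -105 mm in the extractor's frame, on a grey block 70 x 50 mm whose top is 85 mm above the table.
- brush_pot: white pot of paint brushes, 90 mm across, 100 mm tall, brushes to about 220 mm. Origin: centre of its underside. Leave it alone.
- paint: dark red paint bottle, 70 mm across, 150 mm tall. Origin: centre of its underside. Leave it alone.
Not all that is in view belongs to the job. Of the things that look like the fresh, take the one that is farthest to the robot's left at the start.

How it is judged:
By the outcome, as a careful person would: the job done as asked, in the order asked, and still so for the second after the job is handed in, with the robot touching nothing.
It also fails if it takes over 54 s, if anything falls off the work surface, if the arm or the gripper's body presses on something with over 40 N, if the wrist force passes 120 N, or if a joint passes its speed limit or range.

## Working session

There is one attempt and no reset: what is moved stays moved. The work goes in short steps, Python scripts to look and compute and a shell command to move; the robot and the scene stay as the last step left them, time stands still between calls to the robot, and variables do not carry over. Pictures are saved under pics/ and viewed, at most 10 in all, crops included, and the job is handed in when it is done.

```bash
ls; mkdir -p pics; cat > h.py <<'E'
from station import manip
import numpy as np, cv2
from scipy.spatial.transform import Rotation as R
def cam(n):
    m=manip.camera_model(n); a=np.array(m['attitude'],float)
    A=R.from_quat(a).as_matrix() if a.size==4 else a.reshape(3,3)
    return m,A,np.array(m['origin'])
def ray(c,u,v):
    m,A,o=c; u=np.asarray(u,float);v=np.asarray(v,float)
    d=np.stack([(u-m['cx'])/m['fx'],-(v-m['cy'])/m['fy'],-np.ones_like(u)],-1)
    return o,d@A.T
def plane(c,u,v,z):
    o,d=ray(c,u,v); return o+d*((z-o[2])/d[...,2])[...,None]
def depthpts(c,D):
    v,u=np.mgrid[:D.shape[0],:D.shape[1]]; o,d=ray(c,u,v); return o+d*D[...,None]
def save(n,p): cv2.imwrite('pics/'+n+'.png',p[...,::-1])
E
python3 - <<'E'
from h import *
s=manip.sense(); print(s)
for n in('scene','side'):
    print(manip.camera_model(n)); p,d=manip.snapshot(n); save(n,p); np.savez('pics/'+n,p=p,d=d)
a=[cv2.imread('pics/%s.png'%n) for n in('scene','side')]
E
```

```text
pics
{'t': 0.0, 'q': array([-1.40451246e+00,  5.28482613e-01,  1.43393695e+00, -5.49749235e-06,
        1.18140060e+00, -1.78488680e-01]), 'qd': array([ 0.00124008,  0.00182146,  0.00034239,  0.00229312, -0.00021669,
       -0.0003073 ]), 'tau': array([ 1.69234554e-03, -4.42347801e+01, -1.78023165e+01, -2.28951385e-04,
        8.41343834e-03,  2.55350834e-06]), 'tcp_pos': array([ 0.2111754 , -0.5876301 ,  0.30291232]), 'tool_rot': array([ 9.85177455e-01,  1.71534665e-01,  4.25477455e-06, -1.11374851e-03]), 'force': array([0.12720226, 0.37941843, 0.26683745]), 'ft_torque': array([ 0.02053485, -0.04797453,  0.04139911]), 'gripper_force': 0.0, 'finger_gap': 1.0020466717061747}
{'fx': 467.14295975498607, 'fy': 467.14295975498607, 'cx': 314.9534523071617, 'cy': 197.05647264754722, 'origin': array([ 1.37603515, -0.23170791,  1.37156611]), 'attitude': array([0.21487055, 0.1835407 , 0.60279265, 0.74617992])}
{'fx': 377.2128742276833, 'fy': 377.2128742276833, 'cx': 321.16608811179447, 'cy': 200.49911993279673, 'origin': array([0.35543965, 0.77270533, 0.68027988]), 'attitude': array([-0.06253172,  0.47809702,  0.86940244, -0.10794639])}
```

View pics/scene.png

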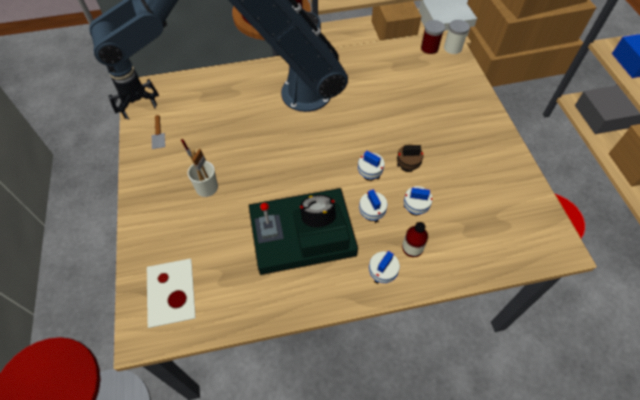

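View pics/side.png

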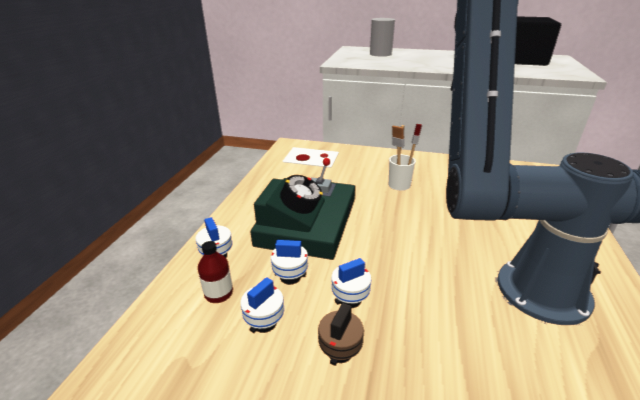

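The scene view shows four white filters at about (371,163), (373,205), (418,198) and (384,265). The spent one is at (410,156), the extractor at (303,230), the lever knob at (264,206) and the socket at (318,208). The side view shows the same things; the leftmost fresh filter is at about (262,303).

```bash
python3 - <<'E'
from h import *
def comps(mask,amin):
    n,l,st,ce=cv2.connectedComponentsWithStats(mask.astype(np.uint8)); return [(l==i) for i in range(1,n) if st[i,4]>=amin]
for n in('scene','side'):
    z=np.load('pics/%s.npz'%n); p=z['p'].astype(int); D=z['d']; c=cam(n); P=depthpts(c,D)
    r,g,b=p[...,0],p[...,1],p[...,2]
    inb=(P[...,0]>.2)&(P[...,0]<1.2)&(abs(P[...,1])<.7)&(P[...,2]>.02)&(D>0)
    print(n)
    for m in comps((b>120)&(r<80)&(g<110)&inb,15):
        q=P[m]; t=q[q[:,2]>.106]; 
        v,u=np.nonzero(m&(P[...,2]>.104)); 
        if len(u)<5: continue
        pp=plane(c,u,v,.112)[:,:2]; w=cv2.minAreaRect((pp*1000).astype(np.float32))
        print('grip',m.sum(),u.mean(),v.mean(),pp.mean(0),'zmax',q[:,2].max(),w)
    for m in comps((r>140)&(g<60)&(b<60)&inb,3):
        v,u=np.nonzero(m); print('red',len(u),u.mean().round(1),v.mean().round(1),np.median(P[m],0).round(3))
    for m in comps((r>130)&(g>105)&(b<80)&(r-b>90)&inb,2):
        v,u=np.nonzero(m); print('yel',len(u),u.mean().round(1),v.mean().round(1),np.median(P[m],0).round(3))
    gm=(g>r+8)&(g<90)&inb&(b<g)
    q=P[gm]; 
    for lo,hi in((.05,.07),(.13,.16)):
        k=q[(q[:,2]>lo)&(q[:,2]<hi)]; print('green',lo,len(k),cv2.minAreaRect((k[:,:2]*1000).astype(np.float32)))
    # socket lip: bright pixels near
cs=cam('scene')
a=cv2.imread('pics/scene.png')[170:280,240:440]; b=cv2.imread('pics/side.png')[140:240,230:370]
cv2.imwrite('pics/crop.png',np.vstack([cv2.resize(a,(720,396),interpolation=2),cv2.resize(b[20:80,:],(720,200),interpolation=2)][:1]+[cv2.resize(b[25:75,20:130],(720,204)if 0 else (440,200),interpolation=2) if 0 else cv2.copyMakeBorder(cv2.resize(b[25:75,20:130],(440,200),interpolation=2),0,0,0,280,0)]))
E
```

```text
scene
grip 139 371.4222222222222 156.42222222222222 [0.45786141 0.13809143] zmax 0.11831758524302072 ((458.4122619628906, 138.39024353027344), (56.87378692626953, 24.182510375976562), 44.14237594604492)
grip 111 419.94897959183675 191.70408163265307 [0.62986311 0.25167544] zmax 0.11902870506924867 ((630.0722045898438, 251.88186645507812), (56.52212142944336, 22.54392433166504), 65.90592956542969)
grip 118 373.44 197.25 [0.61809623 0.09995951] zmax 0.11697452109685869 ((618.4774780273438, 99.30615234375), (56.6276969909668, 23.23906898498535), 10.198139190673828)
grip 132 385.3898305084746 260.2118644067797 [0.83826372 0.07432275] zmax 0.11768283608980612 ((839.1443481445312, 73.40824127197266), (19.030174255371094, 61.90562057495117), 41.57803726196289)
red 24 263.3 206.0 [ 0.61  -0.249  0.166]
green 0.05 2797 ((643.693603515625, -142.2571258544922), (309.90557861328125, 240.3346405029297), 89.58758544921875)
green 0.13 387 ((675.4491577148438, -89.07241821289062), (145.9427032470703, 158.63418579101562), 88.17910766601562)
side
grip 182 210.3490566037736 225.23584905660377 [0.826790
[... 568 characters left out ...]
 0.27044304] zmax 0.11402602487144031 ((620.0005493164062, 262.3114929199219), (58.747562408447266, 21.579750061035156), 69.21733093261719)
red 21 326.1 160.9 [ 0.6   -0.236  0.166]
red 3 309.0 178.7 [ 0.625 -0.132  0.157]
red 5 298.6 196.2 [ 0.626 -0.036  0.156]
red 13 332.2 343.5 [0.451 0.329 0.075]
yel 2 394.5 126.0 [ 0.416 -0.428  0.222]
yel 4 400.5 127.0 [ 0.396 -0.417  0.225]
yel 7 287.1 180.7 [ 0.669 -0.072  0.177]
yel 5 320.6 192.8 [ 0.582 -0.095  0.137]
green 0.05 2323 ((632.4573974609375, -133.82278442382812), (313.9969482421875, 234.9558563232422), 89.87606811523438)
green 0.13 385 ((662.1610717773438, -77.7909927368164), (139.2610626220703, 167.40333557128906), 88.28330993652344)
```

View pics/crop.png

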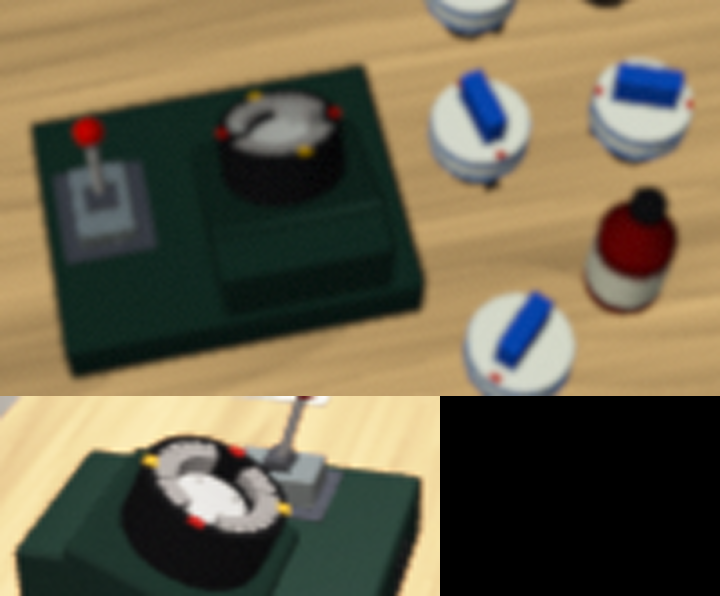

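The crop shows the socket's red marks at ±y, its yellow marks up and down the slope, and the plinth square to the world axes. The filter to take is at about (0.625, 0.26). Next I move above it.

```bash
python3 -m crank '[{"dp":[0.054,-0.054,-0.015],"delta_rot":[0,0,0],"fingers":1},{"dp":[0.054,-0.054,-0.015],"delta_rot":[0,0,0],"fingers":1},{"dp":[0.054,-0.054,-0.015],"delta_rot":[0,0,0],"fingers":1},{"dp":[0.054,-0.054,-0.015],"delta_rot":[0,0,0],"fingers":1},{"dp":[0.054,-0.054,-0.015],"delta_rot":[0,0,0],"fingers":1},{"dp":[0.054,-0.054,-0.015],"delta_rot":[0,0,0],"fingers":1},{"dp":[0.054,-0.054,-0.015],"delta_rot":[0,0,0],"fingers":1},{"dp":[0.054,-0.054,-0.015],"delta_rot":[0,0,0],"fingers":1},{"dp":[0.054,-0.054,-0.015],"delta_rot":[0,0,0],"fingers":1},{"dp":[0.054,-0.054,-0.015],"delta_rot":[0,0,0],"fingers":1},{"dp":[0.054,-0.054,-0.015],"delta_rot":[0,0,0],"fingers":1},{"dp":[0.054,-0.054,-0.015],"delta_rot":[0,0,0],"fingers":1}]' 40
python3 -m crank '[{"dp":[0.054,-0.054,0],"delta_rot":[0,0,0],"fingers":1},{"dp":[0.054,-0.054,0],"delta_rot":[0,0,0],"fingers":1},{"dp":[0.054,-0.054,0],"delta_rot":[0,0,0],"fingers":1},{"dp":[0.054,-0.054,0],"delta_rot":[0,0,0],"fingers":1},{"dp":[0.054,-0.054,0],"delta_rot":[0,0,0],"fingers":1},{"dp":[0.054,-0.054,0],"delta_rot":[0,0,0],"fingers":1},{"dp":[0.054,-0.054,0],"delta_rot":[0,0,0],"fingers":1},{"dp":[0.054,-0.054,0],"delta_rot":[0,0,0],"fingers":1},{"dp":[0.054,-0.054,0],"delta_rot":[0,0,0],"fingers":1},{"dp":[0.054,-0.054,0],"delta_rot":[0,0,0],"fingers":1},{"dp":[0.054,-0.054,0],"delta_rot":[0,0,0],"fingers":1},{"dp":[0.054,-0.054,0],"delta_rot":[0,0,0],"fingers":1}]'
python3 -m crank '[{"dp":[0,0,0],"delta_rot":[0,0,-0.0187],"fingers":1},{"dp":[0,0,0],"delta_rot":[0,0,-0.0187],"fingers":1},{"dp":[0,0,0],"delta_rot":[0,0,-0.0187],"fingers":1},{"dp":[0,0,0],"delta_rot":[0,0,-0.0187],"fingers":1},{"dp":[0,0,0],"delta_rot":[0,0,-0.0187],"fingers":1},{"dp":[0,0,0],"delta_rot":[0,0,-0.0187],"fingers":1},{"dp":[0,0,0],"delta_rot":[0,0,-0.0187],"fingers":1},{"dp":[0,0,0],"delta_rot":[0,0,0],"fingers":1}]'
cat > look.py <<'E'
from h import *
import sys
s=manip.sense(); c=cam('wrist'); p,D=manip.snapshot('wrist'); save(sys.argv[1],p)
Rt=R.from_quat(s['tool_rot']).as_matrix(); np.savez('pics/'+sys.argv[1],p=p,d=D,A=c[1],o=c[2],tcp=s['tcp_pos'],Rt=Rt)
print(s['t'],s['q'].round(3),s['tcp_pos'].round(4),Rt.round(3).tolist(),c[0]['fx'],c[2].round(3))
E
python3 look.py w1
```

```text
t: 1.1
tcp_pos: [0.4068, -0.1718, 0.3941]
tool_rot: [0.985, 0.171, -0.0, -0.0]
force: [0.9, -0.5, 0.7]
finger_gap: 1.0
gripper_force: 0.0
t: 2.1
tcp_pos: [0.6023, 0.2426, 0.3933]
tool_rot: [0.985, 0.172, -0.001, 0.0]
force: [1.4, 0.3, -0.2]
finger_gap: 0.999
gripper_force: 0.0
t: 2.77
tcp_pos: [0.6018, 0.2407, 0.3932]
tool_rot: [0.834, 0.552, -0.001, -0.0]
force: [0.1, -0.5, -0.0]
finger_gap: 1.004
gripper_force: 0.0
2.7667 [0.208 0.481 1.259 0.    1.404 0.61 ] [0.6018 0.2407 0.3932] [[0.391, 0.92, -0.001], [0.92, -0.391, -0.0], [-0.001, -0.001, -1.0]] 293.94818073206295 [0.632 0.312 0.463]
```

View pics/w1.png

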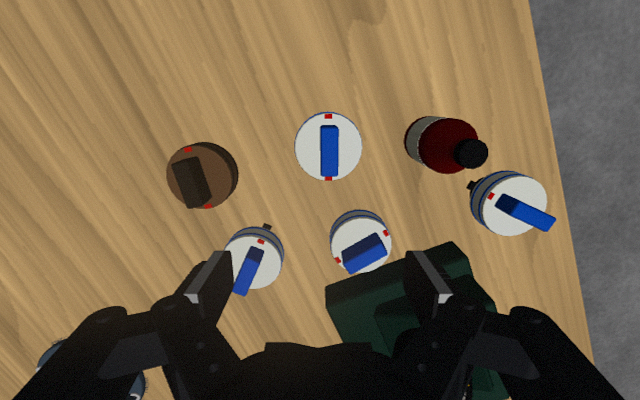

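The wrist view shows the target filter at about (328,146), its red dashes at (328,116) and (328,178), so the grip is nearly in line with the tool's x.

```bash
cat > filt.py <<'E'
from h import *
import sys
z=np.load('pics/%s.npz'%sys.argv[1]); p=z['p'].astype(int); c=(manip.camera_model('wrist'),z['A'],z['o']); tcp,Rt=z['tcp'],z['Rt']
r,g,b=p[...,0],p[...,1],p[...,2]; v,u=np.mgrid[:400,:640]
x0,x1,y0,y1=map(int,sys.argv[2:6]); w=(u>=x0)&(u<x1)&(v>=y0)&(v<y1)
m=w&(r>120)&(g<60)&(b<60)
n,l,st,ce=cv2.connectedComponentsWithStats(m.astype(np.uint8)); 
k=[i for i in range(1,n) if st[i,4]>8]; q=plane(c,ce[k,0],ce[k,1],.0745); print('dashes',st[k,4],ce[k].round(1).tolist(),q.round(4).tolist())
mb=w&(b>110)&(r<90)&(g<110); P=depthpts(c,z['d']); top=mb&(abs(P[...,2]-.112)<.008)
print('z grip',np.percentile(P[mb][:,2],[10,50,95]).round(4), 'table', np.median(P[...,2][100:160,260:290]).round(4))
vv,uu=np.nonzero(mb); t=plane(c,uu,vv,.112)[:,:2]; print('grip',t.mean(0),cv2.minAreaRect((t*1000).astype(np.float32)))
if len(k)==2:
    d=q[np.argmax(q[:,1])]-q[np.argmin(q[:,1])]; print('len',np.linalg.norm(d),'yaw',np.degrees(np.arctan2(d[1],d[0])),'tool yaw',np.degrees(np.arctan2(Rt[1,0],Rt[0,0])))
    ctr=q.mean(0); print('ctr',ctr,'tool delta (units)',((ctr-tcp)@Rt/.5).round(4))
wh=w&(((r>150)&(abs(r-b)<40))|mb|m); cs,_=cv2.findContours(wh.astype(np.uint8),0,2); cc=max(cs,key=cv2.contourArea); e=plane(c,cc[:,0,0],cc[:,0,1],.074)[:,:2]
print('disc',cv2.minEnclosingCircle((e*1000).astype(np.float32)))
E
python3 filt.py w1 280 380 100 195
```

```text
dashes [27 22] [[328.1, 115.6], [328.1, 178.1]] [[0.6386, 0.2945, 0.0745], [0.6075, 0.2189, 0.0745]]
z grip [0.1099 0.1113 0.1126] table -0.0004
grip [0.62423507 0.26030864] ((618.8451538085938, 270.4829406738281), (74.8974380493164, 57.54412841796875), 51.00416564941406)
len 0.08179208542194177 yaw 67.64020634880735 tool yaw 66.99299653154301
ctr [0.62303385 0.2566895  0.0745    ] tool delta (units) [0.0465 0.0273 0.6374]
disc ((623.253662109375, 257.7193298339844), 45.16413116455078)
```

```bash
python3 -m crank '[{"dp":[0.0235,0.0135,0.05],"delta_rot":[0,0,-0.001],"fingers":1},{"dp":[0.023,0.0135,0.05],"delta_rot":[0,0,-0.001],"fingers":1},{"dp":[0,0,0.075],"delta_rot":[0,0,0],"fingers":1},{"dp":[0,0,0.075],"delta_rot":[0,0,0],"fingers":1},{"dp":[0,0,0.075],"delta_rot":[0,0,0],"fingers":1},{"dp":[0,0,0.075],"delta_rot":[0,0,0],"fingers":1},{"dp":[0,0,0.05],"delta_rot":[0,0,0],"fingers":1},{"dp":[0,0,0.03],"delta_rot":[0,0,0],"fingers":1},{"dp":[0,0,0],"delta_rot":[0,0,0],"fingers":1}]'
python3 -m crank '[{"dp":[0,0,0],"delta_rot":[0,0,0],"fingers":-1},{"dp":[0,0,0],"delta_rot":[0,0,0],"fingers":-1},{"dp":[0,0,0],"delta_rot":[0,0,0],"fingers":-1},{"dp":[0,0,0],"delta_rot":[0,0,0],"fingers":-1},{"dp":[0,0,0],"delta_rot":[0,0,0],"fingers":-1},{"dp":[0,0,0],"delta_rot":[0,0,0],"fingers":-1},{"dp":[0,0,0],"delta_rot":[0,0,0],"fingers":-1},{"dp":[0,0,0],"delta_rot":[0,0,0],"fingers":-1},{"dp":[0,0,0],"delta_rot":[0,0,0],"fingers":-1},{"dp":[0,0,0],"delta_rot":[0,0,0],"fingers":-1}]' 80
```

```text
t: 3.57
tcp_pos: [0.6209, 0.2561, 0.1489]
tool_rot: [0.832, 0.555, -0.004, -0.002]
force: [0.1, 0.5, -0.5]
finger_gap: 1.001
gripper_force: 0.0
t: 4.4
tcp_pos: [0.624, 0.2571, 0.1555]
tool_rot: [0.831, 0.556, 0.001, 0.0]
force: [-1.2, 0.4, 6.5]
finger_gap: 0.246
gripper_force: 78.8
```

```bash
python3 -m crank '[{"dp":[0,0,-0.04],"delta_rot":[0,0,0],"fingers":-1},{"dp":[0,0,-0.08],"delta_rot":[0,0,0],"fingers":-1},{"dp":[0,0,-0.08],"delta_rot":[0,0,0],"fingers":-1},{"dp":[0,0,-0.08],"delta_rot":[0,0,0],"fingers":-1},{"dp":[0,0,-0.08],"delta_rot":[0,0,0],"fingers":-1},{"dp":[0,0,-0.08],"delta_rot":[0,0,0],"fingers":-1},{"dp":[0,0,-0.08],"delta_rot":[0,0,0],"fingers":-1},{"dp":[0,0,-0.08],"delta_rot":[0,0,0],"fingers":-1}]'
python3 -m crank '[{"dp":[-0.06,0.0093,0],"delta_rot":[0,0,0],"fingers":-1},{"dp":[-0.078,0.0093,0],"delta_rot":[0,0,0],"fingers":-1},{"dp":[-0.078,0.0093,0],"delta_rot":[0,0,0],"fingers":-1},{"dp":[-0.078,0.0093,0],"delta_rot":[0,0,0],"fingers":-1},{"dp":[-0.078,0.0093,0],"delta_rot":[0,0,0],"fingers":-1},{"dp":[-0.078,0.0093,0],"delta_rot":[0,0,0],"fingers":-1},{"dp":[-0.078,0.0093,0],"delta_rot":[0,0,0],"fingers":-1},{"dp":[-0.078,0.0093,0],"delta_rot":[0,0,0],"fingers":-1},{"dp":[-0.078,0.0093,0],"delta_rot":[0,0,0],"fingers":-1},{"dp":[-0.078,0.0093,0],"delta_rot":[0,0,0],"fingers":-1},{"dp":[-0.078,0.0093,0],"delta_rot":[0,0,0],"fingers":-1},{"dp":[-0.078,0.0093,0],"delta_rot":[0,0,0],"fingers":-1}]'
python3 -m crank '[{"dp":[0,0,0],"delta_rot":[0,0,-0.0156],"fingers":-1},{"dp":[0,0,0],"delta_rot":[0,0,-0.0156],"fingers":-1},{"dp":[0,0,0],"delta_rot":[0,0,-0.0156],"fingers":-1},{"dp":[0,0,0],"delta_rot":[0,0,-0.0156],"fingers":-1},{"dp":[0,0,0],"delta_rot":[-0.0174,0,0],"fingers":-1},{"dp":[0,0,0],"delta_rot":[-0.0174,0,0],"fingers":-1},{"dp":[0,0,0],"delta_rot":[-0.0174,0,0],"fingers":-1},{"dp":[0,0,0],"delta_rot":[-0.0174,0,0],"fingers":-1},{"dp":[0,0,0],"delta_rot":[0,0,0],"fingers":-1},{"dp":[0,0,0],"delta_rot":[0,0,0],"fingers":-1},{"dp":[0,0,0],"delta_rot":[0,0,0],"fingers":-1}]'
python3 look.py w2; python3 -c "
from h import *
p,d=manip.snapshot('side');save('s2',p);np.savez('pics/s2',p=p,d=d)"
```

```text
t: 5.07
tcp_pos: [0.6227, 0.2566, 0.4548]
tool_rot: [0.831, 0.556, -0.001, -0.0]
force: [0.7, 1.0, -3.3]
finger_gap: 0.246
gripper_force: 78.9
t: 6.07
tcp_pos: [0.4989, -0.1901, 0.4531]
tool_rot: [0.831, 0.556, -0.0, -0.001]
force: [1.1, -0.3, -3.1]
finger_gap: 0.243
gripper_force: 79.1
t: 6.98
tcp_pos: [0.5003, -0.189, 0.4538]
tool_rot: [0.69, 0.691, 0.153, 0.152]
force: [0.7, -0.0, -3.5]
finger_gap: 0.245
gripper_force: 79.8
6.9833 [-0.686  0.133  1.666  0.319  1.021 -0.811] [ 0.5003 -0.189   0.4538] [[-0.001, 0.907, 0.421], [1.0, 0.001, 0.0], [0.0, 0.421, -0.907]] 293.94818073206295 [ 0.471 -0.112  0.517]
```

View pics/w2.png

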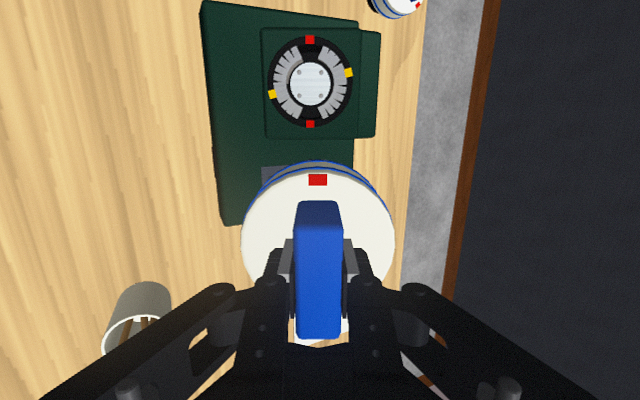

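View pics/s2.png

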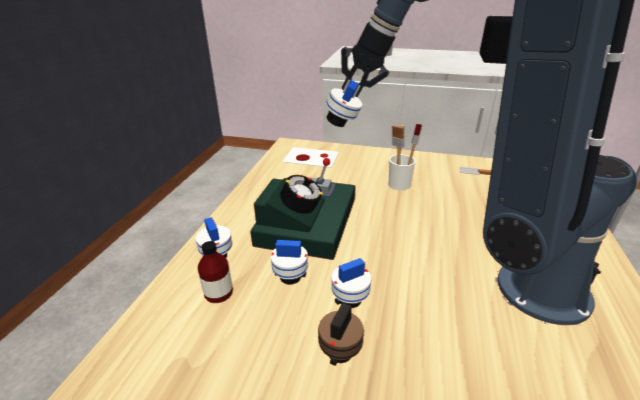

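The wrist view shows the socket with red marks at (310,40) and (310,124), yellow at (272,94) and (348,73), and the held filter with its near dash at (317,180). The side view confirms the filter is held upright in the fingers.

```bash
cat > sock.py <<'E'
from h import *
import sys
z=np.load('pics/%s.npz'%sys.argv[1]); p=z['p'].astype(int); D=z['d']; c=(manip.camera_model('wrist'),z['A'],z['o']); tcp,Rt=z['tcp'],z['Rt']
print('cam in tool',((c[2]-tcp)@Rt).round(4),(Rt.T@c[1]).round(3).tolist())
r,g,b=p[...,0],p[...,1],p[...,2]; P=depthpts(c,D)
def comps(m,a):
    n,l,st,ce=cv2.connectedComponentsWithStats(m.astype(np.uint8)); return [(ce[i],l==i) for i in range(1,n) if st[i,4]>=a]
red=comps((r>140)&(g<50)&(b<50),15); yel=comps((r>140)&(g>110)&(b<80)&(r-b>100),15)
C=[]
for nm,L in(('red',red),('yel',yel)):
    for ce,m in L:
        q=np.median(P[m],0); o,d=ray(c,ce[0],ce[1]); print(nm,m.sum(),ce.round(1),q.round(4),'tool',((q-tcp)@Rt).round(4))
v,u=np.mgrid[:400,:640]
# black barrel outline inside head: lip plane
for w,nm in (((u>225)&(u<400)&(v>150)&(v<262),'disc'),):
    m=w&(r>150)&(abs(r-b)<45)&(abs(r-g)<30); q=(P[m]-tcp)@Rt; print('disc z tool',np.percentile(q[:,2],[10,50,90]))
    mm=(w&(v>165)&((D<.26)&(D>0))).astype(np.uint8)
    zt=np.median(q[:,2]); cs,_=cv2.findContours(m.astype(np.uint8),0,2); cc=max(cs,key=cv2.contourArea)[:,0]
    o,d=ray(c,cc[:,0],cc[:,1]); ot=(o-tcp)@Rt; dt=d@Rt; e=ot+dt*((zt-ot[2])/dt[:,2])[:,None]
    rr=np.hypot(e[:,0],e[:,1]); k=rr>.040; k&=(e[:,0]>-.01)
    x,y=e[k,0],e[k,1]; s=np.linalg.lstsq(np.c_[2*x,2*y,np.ones(k.sum())],x*x+y*y,rcond=None)[0]; print('disc ctr tool',s[:2],'R',np.sqrt(s[2]+s[0]**2+s[1]**2),k.sum())
E
python3 sock.py w2
```

```text
cam in tool [ 0.0775  0.0001 -0.0693] [[0.001, 0.954, 0.301], [1.0, -0.001, -0.0], [0.0, 0.301, -0.954]]
red 75 [309.2  39.1] [ 0.6276 -0.0365  0.1552] tool [ 0.1524 -0.0101  0.3245]
red 57 [309.5 123.7] [ 0.6269 -0.1354  0.1551] tool [ 0.0534 -0.0108  0.3243]
red 190 [317.5 179.2] [ 0.5343 -0.149   0.3803] tool [ 0.04  -0.     0.081]
yel 65 [348.1  72.1] [ 0.6707 -0.0728  0.1753] tool [0.116  0.0374 0.3244]
yel 63 [271.9  93.6] [ 0.5839 -0.0986  0.1353] tool [ 0.0903 -0.0582  0.3242]
disc z tool [0.08120822 0.08207741 0.08297506]
disc ctr tool [-3.27266575e-05  9.77516829e-06] R 0.04378806244962716 125
```

```bash
python3 -m crank '[{"dp":[0.04,-0.005,0],"delta_rot":[0,0,0],"fingers":-1},{"dp":[0.055,-0.005,0],"delta_rot":[0,0,0],"fingers":-1},{"dp":[0.056,-0.0055,0],"delta_rot":[0,0,0],"fingers":-1},{"dp":[0.056,-0.0055,0],"delta_rot":[0,0,0],"fingers":-1},{"dp":[0,0,0.06],"delta_rot":[0,0,0],"fingers":-1},{"dp":[0,0,0.06],"delta_rot":[0,0,0],"fingers":-1},{"dp":[0,0,0.06],"delta_rot":[0,0,0],"fingers":-1},{"dp":[0,0,0.06],"delta_rot":[0,0,0],"fingers":-1},{"dp":[0,0,0.06],"delta_rot":[0,0,0],"fingers":-1},{"dp":[0,0,0],"delta_rot":[0,0,0],"fingers":-1},{"dp":[0,0,0],"delta_rot":[0,0,0],"fingers":-1}]'
python3 look.py w3; python3 sock.py w3
```

```text
t: 8.0
tcp_pos: [0.5546, -0.0847, 0.3117]
tool_rot: [0.69, 0.691, 0.153, 0.151]
force: [0.4, 0.9, -3.7]
finger_gap: 0.245
gripper_force: 79.8
8.0 [-0.422  0.337  1.828  0.314  0.602 -0.65 ] [ 0.5546 -0.0847  0.3117] [[-0.003, 0.908, 0.42], [1.0, 0.001, 0.003], [0.002, 0.42, -0.908]] 293.94818073206295 [ 0.525 -0.007  0.375]
cam in tool [ 0.0775  0.0001 -0.0693] [[0.001, 0.954, 0.301], [1.0, -0.001, -0.0], [0.0, 0.301, -0.954]]
red 21 [428.5   1.4] [0.8034 0.1071 0.0742] tool [0.1907 0.1264 0.3206]
red 21 [455.8  60.2] [0.8599 0.0486 0.0741] tool [0.1321 0.1776 0.3441]
red 132 [318.5 143. ] [ 0.6274 -0.0366  0.1555] tool [0.0476 0.0005 0.1725]
red 178 [317.2 179.3] [ 0.5882 -0.0444  0.2383] tool [ 0.04   -0.0003  0.0808]
yel 81 [375.7 184.9] [ 0.6717 -0.0718  0.176 ] tool [0.0124 0.0493 0.1723]
disc z tool [0.08123632 0.08211596 0.08331635]
disc ctr tool [ 2.57760079e-04 -4.09503001e-05] R 0.043675335198359505 124
```

View pics/w3.png

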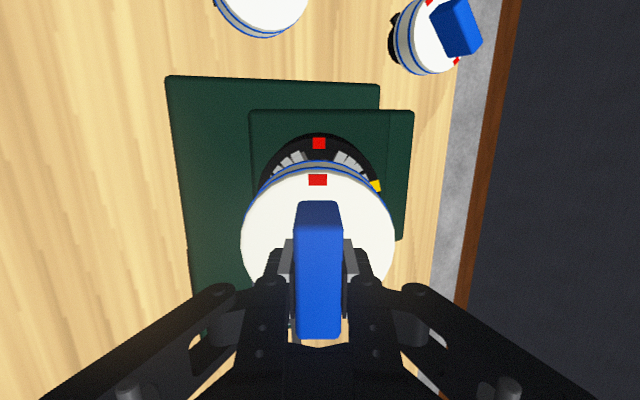

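The near red mark is at (318,143), in line with the filter's dash at (317,179), and the yellow mark is at (376,185). The filter is within 1 mm of the axis and 17 mm short of the lip, so I insert it slowly.

```bash
python3 -m crank '[{"dp":[-0.0015,0.0015,0.01],"delta_rot":[0,0,0.0005],"fingers":-1},{"dp":[0,0,0.01],"delta_rot":[0,0,0],"fingers":-1},{"dp":[0,0,0.01],"delta_rot":[0,0,0],"fingers":-1},{"dp":[0,0,0.01],"delta_rot":[0,0,0],"fingers":-1},{"dp":[0,0,0.008],"delta_rot":[0,0,0],"fingers":-1},{"dp":[0,0,0],"delta_rot":[0,0,0],"fingers":-1},{"dp":[0,0,0],"delta_rot":[0,0,0],"fingers":-1}]'
cat > dep.py <<'E'
from h import *
s=manip.sense(); Rt=R.from_quat(s['tool_rot']).as_matrix(); z=np.load('pics/w3.npz')
d=(s['tcp_pos']-z['tcp'])@z['Rt']; print(s['t'],'depth mm',(d*1000).round(1),'insert',round(d[2]*1000-16.9,1),'F tool',(s['force']@Rt).round(1),'T tool',(s['ft_torque']@Rt).round(2),'turned',np.degrees((R.from_matrix(z['Rt'].T@Rt)).as_rotvec()).round(1),s['q'].round(2))
E
python3 dep.py
```

```text
t: 8.63
tcp_pos: [0.5649, -0.0859, 0.2919]
tool_rot: [0.691, 0.69, 0.154, 0.153]
force: [-0.8, -0.1, -3.4]
finger_gap: 0.243
gripper_force: 80.1
8.6333 depth mm [-1.3  1.  22.3] insert 5.4 F tool [-0.1 -2.2  2.7] T tool [ 0.47 -0.   -0.01] turned [-0.2 -0.1  0.2] [-0.42  0.38  1.83  0.33  0.55 -0.66]
```

```bash
python3 -m crank '[{"dp":[0,0,0.008],"delta_rot":[0,0,0],"fingers":-1},{"dp":[0,0,0.008],"delta_rot":[0,0,0],"fingers":-1},{"dp":[0,0,0.008],"delta_rot":[0,0,0],"fingers":-1},{"dp":[0,0,0.008],"delta_rot":[0,0,0],"fingers":-1},{"dp":[0,0,0.008],"delta_rot":[0,0,0],"fingers":-1},{"dp":[0,0,0.008],"delta_rot":[0,0,0],"fingers":-1},{"dp":[0,0,0],"delta_rot":[0,0,0],"fingers":-1},{"dp":[0,0,0],"delta_rot":[0,0,0],"fingers":-1},{"dp":[0,0,0],"delta_rot":[0,0,0],"fingers":-1}]'; python3 dep.py
```

```text
t: 9.38
tcp_pos: [0.5752, -0.086, 0.2712]
tool_rot: [0.691, 0.69, 0.154, 0.154]
force: [-7.2, -0.3, 8.0]
finger_gap: 0.245
gripper_force: 81.8
9.3833 depth mm [-1.5  1.7 45.4] insert 28.5 F tool [ -0.3  -3.1 -10.3] T tool [ 0.76 -0.09  0.03] turned [-0.3 -0.2  0.2] [-0.41  0.43  1.83  0.35  0.51 -0.68]
```

```bash
python3 -m crank '[{"dp":[0,0,0.002],"delta_rot":[0,0,0],"fingers":-1},{"dp":[0,0,0.002],"delta_rot":[0,0,0],"fingers":-1},{"dp":[0,0,0],"delta_rot":[0,0,0.006],"fingers":-1},{"dp":[0,0,0],"delta_rot":[0,0,0.01],"fingers":-1},{"dp":[0,0,0],"delta_rot":[0,0,0.015],"fingers":-1},{"dp":[0,0,0],"delta_rot":[0,0,0.015],"fingers":-1},{"dp":[0,0,0],"delta_rot":[0,0,0],"fingers":-1}]'; python3 dep.py
```

```text
t: 9.97
tcp_pos: [0.5764, -0.0858, 0.27]
tool_rot: [0.784, 0.581, 0.175, 0.13]
force: [-6.7, 1.2, 9.6]
finger_gap: 0.247
gripper_force: 81.9
9.9667 depth mm [-1.3  2.3 47. ] insert 30.1 F tool [  0.5  -2.2 -11.6] T tool [ 0.56 -0.05  0.21] turned [-0.4 -0.1 17. ] [-0.41  0.43  1.83  0.36  0.5  -0.39]
```

```bash
python3 -m crank '[{"dp":[0,0,0],"delta_rot":[0,0,0.0165],"fingers":-1},{"dp":[0,0,0],"delta_rot":[0,0,0.0165],"fingers":-1},{"dp":[0,0,0],"delta_rot":[0,0,0.0165],"fingers":-1},{"dp":[0,0,0],"delta_rot":[0,0,0.0165],"fingers":-1},{"dp":[0,0,0],"delta_rot":[0,0,0.0165],"fingers":-1},{"dp":[0,0,0],"delta_rot":[0,0,0.0165],"fingers":-1},{"dp":[0,0,0],"delta_rot":[0,0,0.0165],"fingers":-1},{"dp":[0,0,0],"delta_rot":[0,0,0.0165],"fingers":-1},{"dp":[0,0,0],"delta_rot":[0,0,0.0165],"fingers":-1},{"dp":[0,0,0],"delta_rot":[0,0,0.009],"fingers":-1},{"dp":[0,0,0],"delta_rot":[0,0,0],"fingers":-1},{"dp":[0,0,0],"delta_rot":[0,0,0],"fingers":-1}]'; python3 dep.py
```

```text
t: 10.97
tcp_pos: [0.5769, -0.0862, 0.2704]
tool_rot: [0.966, 0.141, 0.217, 0.032]
force: [-5.8, 0.4, 9.4]
finger_gap: 0.242
gripper_force: 82.0
10.9667 depth mm [-1.7  2.9 46.9] insert 30.0 F tool [ -1.1  -0.7 -10.9] T tool [ 0.19 -0.35  0.22] turned [-0.6  0.1 73.5] [-0.41  0.43  1.83  0.36  0.5   0.6 ]
```

```bash
python3 -m crank '[{"dp":[0,0,0],"delta_rot":[0,0,0.005],"fingers":-1},{"dp":[0,0,0],"delta_rot":[0,0,0.005],"fingers":-1},{"dp":[0,0,0],"delta_rot":[0,0,0.005],"fingers":-1},{"dp":[0,0,0],"delta_rot":[0,0,0.002],"fingers":-1},{"dp":[0,0,0],"delta_rot":[0,0,0],"fingers":-1},{"dp":[0,0,0],"delta_rot":[0,0,0],"fingers":-1}]'; python3 dep.py
```

```text
t: 11.47
tcp_pos: [0.5769, -0.0863, 0.2704]
tool_rot: [0.972, 0.09, 0.218, 0.021]
force: [-4.9, 0.1, 9.4]
finger_gap: 0.242
gripper_force: 82.0
11.4667 depth mm [-1.7  2.9 46.9] insert 30.0 F tool [ -0.4  -0.2 -10.6] T tool [ 0.12 -0.38 -0.22] turned [-0.6  0.1 79.5] [-0.41  0.43  1.83  0.35  0.5   0.7 ]
```

```bash
python3 -m crank '[{"dp":[0,0,0],"delta_rot":[0,0,-0.005],"fingers":-1},{"dp":[0,0,0],"delta_rot":[0,0,-0.005],"fingers":-1},{"dp":[0,0,-0.004],"delta_rot":[0,0,0],"fingers":-1},{"dp":[0,0,-0.004],"delta_rot":[0,0,0],"fingers":-1},{"dp":[0,0,-0.004],"delta_rot":[0,0,0],"fingers":-1},{"dp":[0,0,-0.004],"delta_rot":[0,0,0],"fingers":-1},{"dp":[0,0,0],"delta_rot":[0,0,0],"fingers":-1},{"dp":[0,0,0],"delta_rot":[0,0,0],"fingers":-1}]'; python3 dep.py
```

```text
t: 12.13
tcp_pos: [0.5736, -0.0863, 0.2768]
tool_rot: [0.968, 0.12, 0.217, 0.027]
force: [-2.8, -0.3, 6.5]
finger_gap: 0.242
gripper_force: 82.7
12.1333 depth mm [-1.7  2.5 39.6] insert 22.7 F tool [ 0.2  0.3 -7. ] T tool [ 0.02 -0.09 -0.09] turned [-0.5  0.1 76. ] [-0.41  0.41  1.83  0.35  0.52  0.65]
```

```bash
python3 -m crank '[{"dp":[0,0,-0.003],"delta_rot":[0,0,0],"fingers":-1},{"dp":[0,0,-0.003],"delta_rot":[0,0,0],"fingers":-1},{"dp":[0,0,0],"delta_rot":[0,0,0],"fingers":-1},{"dp":[0,0,0],"delta_rot":[0,0,0],"fingers":-1}]'; python3 dep.py
```

```text
t: 12.47
tcp_pos: [0.5737, -0.0864, 0.2772]
tool_rot: [0.969, 0.119, 0.216, 0.027]
force: [13.1, 1.2, -14.1]
finger_gap: 0.248
gripper_force: 81.5
12.4667 depth mm [-1.8  2.8 39.4] insert 22.5 F tool [ 6.   0.2 18.3] T tool [-0.06  0.65 -0.11] turned [-0.4  0.1 76. ] [-0.41  0.41  1.83  0.35  0.52  0.65]
```

The filter is locked: an 18 N pull does not move it. I relax the pull, release and back off.

```bash
python3 -m crank '[{"dp":[0,0,0.004],"delta_rot":[0,0,0],"fingers":-1},{"dp":[0,0,0],"delta_rot":[0,0,0],"fingers":-1},{"dp":[0,0,0],"delta_rot":[0,0,0],"fingers":1},{"dp":[0,0,0],"delta_rot":[0,0,0],"fingers":1},{"dp":[0,0,0],"delta_rot":[0,0,0],"fingers":1},{"dp":[0,0,0],"delta_rot":[0,0,0],"fingers":1},{"dp":[0,0,0],"delta_rot":[0,0,0],"fingers":1},{"dp":[0,0,0],"delta_rot":[0,0,0],"fingers":1},{"dp":[0,0,0],"delta_rot":[0,0,0],"fingers":1},{"dp":[0,0,0],"delta_rot":[0,0,0],"fingers":1}]'
python3 -m crank '[{"dp":[0,0,-0.03],"delta_rot":[0,0,0],"fingers":1},{"dp":[0,0,-0.06],"delta_rot":[0,0,0],"fingers":1},{"dp":[0,0,-0.07],"delta_rot":[0,0,0],"fingers":1},{"dp":[0,0,-0.07],"delta_rot":[0,0,0],"fingers":1},{"dp":[0,0,-0.05],"delta_rot":[0,0,0],"fingers":1},{"dp":[0,0,0],"delta_rot":[0,0,-0.0195],"fingers":-1},{"dp":[0,0,0],"delta_rot":[0,0,-0.0195],"fingers":-1},{"dp":[0,0,0],"delta_rot":[0,0,-0.0195],"fingers":-1},{"dp":[0,0,0],"delta_rot":[0,0,-0.0195],"fingers":-1},{"dp":[0,0,0],"delta_rot":[0,0,-0.0195],"fingers":-1},{"dp":[0,0,0],"delta_rot":[0,0,-0.0195],"fingers":-1}]'
python3 -m crank '[{"dp":[0,0,0],"delta_rot":[0,0,-0.0195],"fingers":-1},{"dp":[0,0,0],"delta_rot":[0,0,-0.0195],"fingers":-1},{"dp":[0,0,0],"delta_rot":[0,0,-0.0195],"fingers":-1},{"dp":[0,0,0],"delta_rot":[0,0,-0.0195],"fingers":-1},{"dp":[0,0,0],"delta_rot":[0,0,-0.0165],"fingers":-1},{"dp":[-0.08,0,0],"delta_rot":[0,0,0],"fingers":-1},{"dp":[-0.08,0,0],"delta_rot":[0,0,0],"fingers":-1},{"dp":[-0.08,0,0],"delta_rot":[0,0,0],"fingers":-1},{"dp":[-0.08,0,0],"delta_rot":[0,0,0],"fingers":-1},{"dp":[-0.08,0,0],"delta_rot":[0,0,0],"fingers":-1}]'
python3 -m crank '[{"dp":[0,0,0],"delta_rot":[0.0174,0,0],"fingers":-1},{"dp":[0,0,0],"delta_rot":[0.0174,0,0],"fingers":-1},{"dp":[0,0,0],"delta_rot":[0.0174,0,0],"fingers":-1},{"dp":[0,0,0],"delta_rot":[0.0174,0,0],"fingers":-1},{"dp":[0,0,0],"delta_rot":[0,0,0],"fingers":-1},{"dp":[0,0,0],"delta_rot":[0,0,0],"fingers":-1}]'
python3 look.py w4
python3 - <<'E'
from h import *
z=np.load('pics/side.npz'); m=cam('side'); print('knob side', plane(m,326.1,160.9,.157), 'scene',plane(cam('scene'),263.3,206.0,.157))
z=np.load('pics/w4.npz'); p=z['p'].astype(int); c=(manip.camera_model('wrist'),z['A'],z['o']); P=depthpts(c,z['d'])
r,g,b=p[...,0],p[...,1],p[...,2]
n,l,st,ce=cv2.connectedComponentsWithStats(((r>120)&(g<50)&(b<50)).astype(np.uint8))
for i in range(1,n):
    if st[i,4]>15: print(st[i],ce[i],np.median(P[l==i],0).round(4),plane(c,*ce[i],.157))
E
```

```text
t: 13.3
tcp_pos: [0.5721, -0.086, 0.2768]
tool_rot: [0.969, 0.12, 0.215, 0.026]
force: [-0.8, -0.2, 0.5]
finger_gap: 0.999
gripper_force: 0.0
t: 14.22
tcp_pos: [0.5127, -0.0859, 0.4036]
tool_rot: [0.86, 0.463, 0.191, 0.103]
force: [0.4, -0.3, 0.1]
finger_gap: 0.143
gripper_force: 0.0
t: 15.05
tcp_pos: [0.5133, -0.2877, 0.4039]
tool_rot: [0.689, 0.692, 0.153, 0.154]
force: [1.0, -0.2, 0.2]
finger_gap: 0.001
gripper_force: 0.0
t: 15.55
tcp_pos: [0.5144, -0.2857, 0.4032]
tool_rot: [0.705, 0.709, 0.0, 0.001]
force: [-0.1, 0.5, -0.6]
finger_gap: -0.003
gripper_force: 0.0
15.55 [-6.97e-01  3.80e-01  1.40e+00  1.00e-03  1.36e+00 -7.03e-01] [ 0.5144 -0.2857  0.4032] [[-0.005, 1.0, 0.002], [1.0, 0.005, -0.001], [-0.001, 0.002, -1.0]] 293.94818073206295 [ 0.514 -0.208  0.473]
knob side [ 0.60476831 -0.25366159  0.157     ] scene [ 0.60352416 -0.24925392  0.157     ]
[431  19  11  12 111] [435.88288288  24.4954955 ] [ 0.6267 -0.135   0.1558] [ 0.62649144 -0.13525809  0.157     ]
[395 135  20  19 286] [404.52797203 144.26223776] [ 0.6036 -0.2465  0.169 ] [ 0.6073878 -0.2482596  0.157    ]
```

View pics/w4.png

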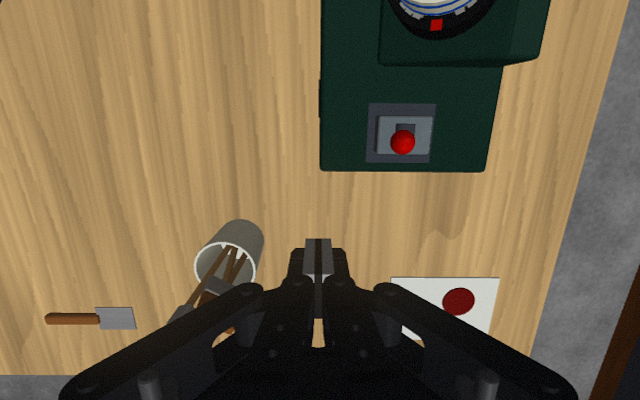

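The wrist view shows the knob at (404,144), leaning towards the robot, and the mounted filter at (440,10). The fingers go down behind the knob next.

```bash
python3 -m crank '[{"dp":[0.037,0.036,0],"delta_rot":[0,0,0],"fingers":-1},{"dp":[0.037,0.036,0],"delta_rot":[0,0,0],"fingers":-1},{"dp":[0,0,0.075],"delta_rot":[0,0,0],"fingers":-1},{"dp":[0,0,0.075],"delta_rot":[0,0,0],"fingers":-1},{"dp":[0,0,0.075],"delta_rot":[0,0,0],"fingers":-1},{"dp":[0,0,0.075],"delta_rot":[0,0,0],"fingers":-1},{"dp":[0,0,0.075],"delta_rot":[0,0,0],"fingers":-1},{"dp":[0,0,0],"delta_rot":[0,0,0],"fingers":-1}]'
python3 -m crank '[{"dp":[0,0.02,0],"delta_rot":[0,0,0],"fingers":-1},{"dp":[0,0.02,0],"delta_rot":[0,0,0],"fingers":-1},{"dp":[0,0.02,0],"delta_rot":[0,0,0],"fingers":-1},{"dp":[0,0.02,0],"delta_rot":[0,0,0],"fingers":-1},{"dp":[0,0.02,0],"delta_rot":[0,0,0],"fingers":-1},{"dp":[0,0.02,0],"delta_rot":[0,0,0],"fingers":-1},{"dp":[0,0.02,0],"delta_rot":[0,0,0],"fingers":-1},{"dp":[0,0.01,0],"delta_rot":[0,0,0],"fingers":-1},{"dp":[0,0.01,0],"delta_rot":[0,0,0],"fingers":-1},{"dp":[0,0,0],"delta_rot":[0,0,0],"fingers":-1}]'
```

```text
t: 16.27
tcp_pos: [0.5448, -0.2465, 0.2092]
tool_rot: [0.706, 0.708, -0.001, -0.007]
force: [-1.1, 1.3, -0.7]
finger_gap: 0.0
gripper_force: 0.0
t: 17.1
tcp_pos: [0.6287, -0.249, 0.2178]
tool_rot: [0.705, 0.709, -0.002, -0.001]
force: [-6.3, -1.4, 5.5]
finger_gap: 0.0
gripper_force: 3.2
```

```bash
python3 -m crank '[{"dp":[0,0.005,0],"delta_rot":[0,0,0],"fingers":-1},{"dp":[0,0.003,0],"delta_rot":[0,0,0],"fingers":-1},{"dp":[0,0,0],"delta_rot":[0,0,0],"fingers":-1}]'
python3 look.py w5; python3 - <<'E'
from h import *
P,D=manip.snapshot('side'); save('s5',P); c=cam('side'); p=P.astype(int); r,g,b=p[...,0],p[...,1],p[...,2]
n,l,st,ce=cv2.connectedComponentsWithStats(((r>140)&(g<60)&(b<60)).astype(np.uint8))
Q=depthpts(c,D)
for i in range(1,n):
    if st[i,4]>2: print(st[i,4],ce[i].round(1),np.median(Q[l==i],0).round(3),plane(c,*ce[i],.157).round(3))
cv2.imwrite('pics/c5.png',cv2.resize(P[90:250,190:390,::-1],(750,600),interpolation=2))
E
```

```text
t: 17.35
tcp_pos: [0.6296, -0.249, 0.2178]
tool_rot: [0.705, 0.709, -0.004, -0.004]
force: [-13.0, -1.2, 10.3]
finger_gap: 0.001
gripper_force: 7.0
17.35 [-0.539  0.696  1.36  -0.008  1.095 -0.541] [ 0.6296 -0.249   0.2178] [[-0.005, 1.0, -0.011], [1.0, 0.005, -0.001], [-0.001, -0.011, -1.0]] 293.94818073206295 [ 0.63  -0.172  0.287]
34 [301.1 156.9] [ 0.783 -0.558  0.008] [ 0.689 -0.262  0.157]
5 [324.8 154.6] [ 0.695 -0.604  0.007] [ 0.62  -0.297  0.157]
9 [298.6 195.9] [ 0.626 -0.035  0.157] [ 0.626 -0.035  0.157]
9 [332.1 343.8] [0.451 0.329 0.075] [0.438 0.389 0.157]
```

View pics/c5.png

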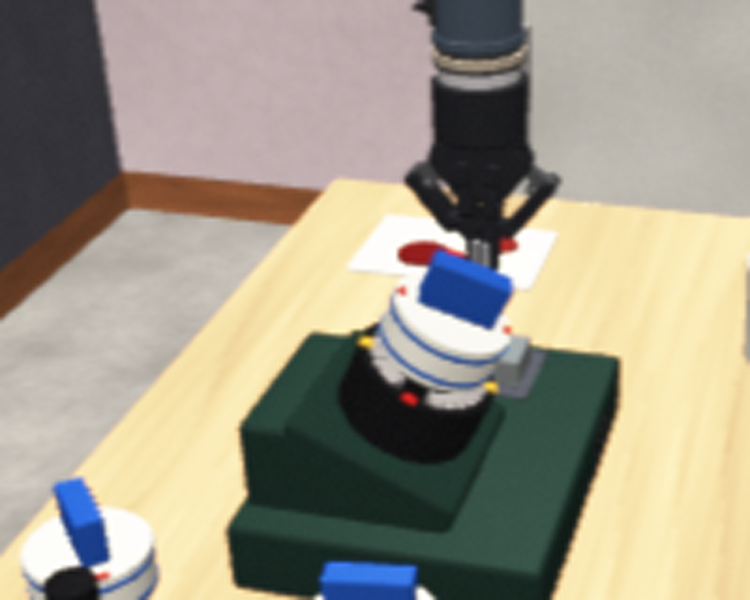

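The side view shows the filter's dashes in line with the yellow marks. The push force is rising without any motion, so the lever is at its stop. I back off and check.

```bash
python3 -m crank '[{"dp":[0,-0.03,0],"delta_rot":[0,0,0],"fingers":-1},{"dp":[0,-0.06,0],"delta_rot":[0,0,0],"fingers":-1},{"dp":[0,-0.06,0],"delta_rot":[0,0,0],"fingers":-1},{"dp":[0,0,-0.08],"delta_rot":[0,0,0],"fingers":-1},{"dp":[0,0,-0.08],"delta_rot":[0,0,0],"fingers":-1},{"dp":[0,0,-0.08],"delta_rot":[0,0,0],"fingers":-1},{"dp":[-0.04,0,-0.07],"delta_rot":[0,0,0],"fingers":-1},{"dp":[-0.04,0,-0.06],"delta_rot":[0,0,0],"fingers":-1},{"dp":[0,0,0],"delta_rot":[0,0,0],"fingers":-1}]'
python3 look.py w6; python3 - <<'E'
from h import *
z=np.load('pics/w6.npz'); p=z['p'].astype(int); c=(manip.camera_model('wrist'),z['A'],z['o']); P=depthpts(c,z['d'])
r,g,b=p[...,0],p[...,1],p[...,2]
for nm,m in(('red',(r>120)&(g<50)&(b<50)),('yel',(r>140)&(g>110)&(b<80)&(r-b>100))):
    n,l,st,ce=cv2.connectedComponentsWithStats(m.astype(np.uint8))
    for i in range(1,n):
        if st[i,4]>15: print(nm,st[i],ce[i].round(1),np.median(P[l==i],0).round(4))
P,D=manip.snapshot('side'); c=cam('side'); Q=depthpts(c,D); p=P.astype(int); r,g,b=p[...,0],p[...,1],p[...,2]
m=(b>120)&(r<80)&(g<110); n,l,st,ce=cv2.connectedComponentsWithStats(m.astype(np.uint8))
for i in range(1,n):
    if st[i,4]>60: print('blue',st[i,4],ce[i].round(1),np.median(Q[l==i],0).round(3))
E
```

```text
t: 18.2
tcp_pos: [0.5614, -0.2935, 0.411]
tool_rot: [0.706, 0.708, 0.0, 0.011]
force: [0.2, -0.4, 1.3]
finger_gap: -0.001
gripper_force: 0.0
18.2 [-0.657  0.437  1.285 -0.002  1.398 -0.659] [ 0.5614 -0.2935  0.411 ] [[-0.002, 1.0, 0.015], [1.0, 0.002, -0.015], [-0.015, 0.015, -1.0]] 293.94818073206295 [ 0.561 -0.215  0.479]
red [377   7  11  12 105] [382.1  12.3] [ 0.627  -0.135   0.1557]
red [394 123  19  19 279] [403.  132.2] [ 0.6542 -0.2469  0.1675]
blue 306 [313.2 166.9] [ 0.596 -0.076  0.227]
blue 171 [211.5 229.7] [0.818 0.097 0.107]
blue 285 [288.2 249.8] [0.608 0.115 0.098]
blue 280 [351.5 272.1] [0.447 0.155 0.098]
```

View pics/w6.png

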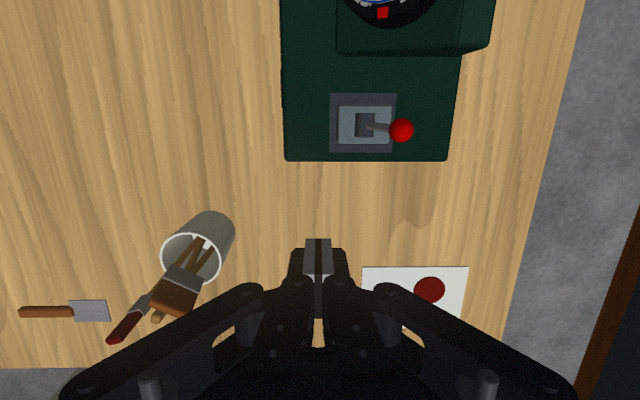

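The wrist view shows the lever leaning away from the robot, its knob at (403,132). The arm had not quite settled, so I measure the knob again at rest.

```bash
python3 -m crank '[{"dp":[0,0,0],"delta_rot":[0,0,0],"fingers":-1},{"dp":[0,0,0],"delta_rot":[0,0,0],"fingers":-1},{"dp":[0,0,0],"delta_rot":[0,0,0],"fingers":-1},{"dp":[0,0,0],"delta_rot":[0,0,0],"fingers":-1}]' >/dev/null
python3 look.py w7; python3 - <<'E'
from h import *
for f in('w4','w7'):
    z=np.load('pics/%s.npz'%f); p=z['p'].astype(int); c=(manip.camera_model('wrist'),z['A'],z['o']); P=depthpts(c,z['d'])
    r,g,b=p[...,0],p[...,1],p[...,2]
    n,l,st,ce=cv2.connectedComponentsWithStats(((r>120)&(g<50)&(b<50)).astype(np.uint8))
    for i in range(1,n):
        if st[i,4]>200:
            q=P[(l==i)&(z['d']<z['d'][l==i].min()+.012)]; s=np.linalg.lstsq(np.c_[2*q,np.ones(len(q))],(q*q).sum(1),rcond=None)[0]
            print(f,ce[i],plane(c,*ce[i],.157).round(4),'sphere',s[:3].round(4),np.sqrt(s[3]+s[:3]@s[:3]))
        elif st[i,4]>60: print(f,'red mark',plane(c,*ce[i],.155).round(4))
E
```

```text
18.6333 [-6.530e-01  4.450e-01  1.301e+00 -1.000e-03  1.397e+00 -6.580e-01] [ 0.5586 -0.2881  0.3999] [[-0.005, 1.0, -0.002], [1.0, 0.005, 0.001], [0.001, -0.002, -1.0]] 293.94818073206295 [ 0.559 -0.211  0.469]
w4 red mark [ 0.6272 -0.1348  0.155 ]
w4 [404.52797203 144.26223776] [ 0.6074 -0.2483  0.157 ] sphere [ 0.1748 -0.0708  0.1607] 0.48102727821890956
w7 red mark [ 0.6271 -0.1348  0.155 ]
w7 [412.39932886 142.66442953] [ 0.6576 -0.2482  0.157 ] sphere [ 0.6544 -0.2461  0.1581] 0.011653182125103405
```

The knob moved 50 mm where a full throw is 55, so the lever may be a few mm short of its stop. I push once more, a little further and higher on the knob.

```bash
python3 -m crank '[{"dp":[0.039,0.05,0],"delta_rot":[0,0,0],"fingers":-1},{"dp":[0.039,0.05,0],"delta_rot":[0,0,0],"fingers":-1},{"dp":[0,0,0.07],"delta_rot":[0,0,0],"fingers":-1},{"dp":[0,0,0.07],"delta_rot":[0,0,0],"fingers":-1},{"dp":[0,0,0.07],"delta_rot":[0,0,0],"fingers":-1},{"dp":[0,0,0.07],"delta_rot":[0,0,0],"fingers":-1},{"dp":[0,0,0.07],"delta_rot":[0,0,0],"fingers":-1},{"dp":[0,0,0],"delta_rot":[0,0,0],"fingers":-1},{"dp":[0,0,0],"delta_rot":[0,0,0],"fingers":-1}]'
python3 -m crank '[{"dp":[0,0.015,0],"delta_rot":[0,0,0],"fingers":-1},{"dp":[0,0.015,0],"delta_rot":[0,0,0],"fingers":-1},{"dp":[0,0.01,0],"delta_rot":[0,0,0],"fingers":-1},{"dp":[0,0,0],"delta_rot":[0,0,0],"fingers":-1},{"dp":[0,0,0],"delta_rot":[0,0,0],"fingers":-1}]'
python3 -m crank '[{"dp":[0,0.006,0],"delta_rot":[0,0,0],"fingers":-1},{"dp":[0,0,0],"delta_rot":[0,0,0],"fingers":-1},{"dp":[0,0,0],"delta_rot":[0,0,0],"fingers":-1}]'
```

```text
t: 19.43
tcp_pos: [0.6077, -0.2491, 0.2241]
tool_rot: [0.706, 0.709, -0.001, -0.002]
force: [0.4, -0.2, 1.4]
finger_gap: 0.001
gripper_force: 0.0
t: 19.85
tcp_pos: [0.6296, -0.25, 0.2279]
tool_rot: [0.706, 0.709, -0.0, 0.002]
force: [-0.3, 0.1, -1.0]
finger_gap: -0.001
gripper_force: 0.0
t: 20.1
tcp_pos: [0.631, -0.2498, 0.227]
tool_rot: [0.706, 0.709, -0.001, 0.0]
force: [-3.8, 0.4, 5.8]
finger_gap: 0.0
gripper_force: 2.9
```

```bash
for i in 1; do python3 -m crank '[{"dp":[0,0.004,0],"delta_rot":[0,0,0],"fingers":-1},{"dp":[0,0,0],"delta_rot":[0,0,0],"fingers":-1},{"dp":[0,0,0],"delta_rot":[0,0,0],"fingers":-1}]'
python3 -m crank '[{"dp":[0,0.004,0],"delta_rot":[0,0,0],"fingers":-1},{"dp":[0,0,0],"delta_rot":[0,0,0],"fingers":-1},{"dp":[0,0,0],"delta_rot":[0,0,0],"fingers":-1}]'; done
```

```text
t: 20.35
tcp_pos: [0.6315, -0.2498, 0.227]
tool_rot: [0.706, 0.709, -0.002, -0.002]
force: [-7.7, 0.7, 7.9]
finger_gap: -0.003
gripper_force: 5.1
t: 20.6
tcp_pos: [0.632, -0.2498, 0.2269]
tool_rot: [0.706, 0.709, -0.003, -0.003]
force: [-11.9, 0.3, 9.7]
finger_gap: -0.003
gripper_force: 7.3
```

The contact is stiff, so the lever is at its end stop. I back off and take the last measurement.

```bash
python3 -m crank '[{"dp":[0,-0.02,0],"delta_rot":[0,0,0],"fingers":-1},{"dp":[0,-0.04,0],"delta_rot":[0,0,0],"fingers":-1},{"dp":[0,-0.05,0],"delta_rot":[0,0,0],"fingers":-1},{"dp":[0,0,-0.08],"delta_rot":[0,0,0],"fingers":-1},{"dp":[0,0,-0.08],"delta_rot":[0,0,0],"fingers":-1},{"dp":[0,0,-0.08],"delta_rot":[0,0,0],"fingers":-1},{"dp":[-0.04,0,-0.07],"delta_rot":[0,0,0],"fingers":-1},{"dp":[-0.04,0,-0.04],"delta_rot":[0,0,0],"fingers":-1},{"dp":[0,0,0],"delta_rot":[0,0,0],"fingers":-1},{"dp":[0,0,0],"delta_rot":[0,0,0],"fingers":-1},{"dp":[0,0,0],"delta_rot":[0,0,0],"fingers":-1},{"dp":[0,0,0],"delta_rot":[0,0,0],"fingers":-1}]' >/dev/null
python3 look.py w8; python3 - <<'E'
from h import *
z=np.load('pics/w8.npz'); p=z['p'].astype(int); c=(manip.camera_model('wrist'),z['A'],z['o']); P=depthpts(c,z['d'])
r,g,b=p[...,0],p[...,1],p[...,2]
n,l,st,ce=cv2.connectedComponentsWithStats(((r>120)&(g<50)&(b<50)).astype(np.uint8))
for i in range(1,n):
    if st[i,4]>60: print(st[i,4],plane(c,*ce[i],.157).round(4))
# grey block top
m=(abs(P[...,2]-.085)<.004)&(P[...,1]<-.2)&(P[...,1]>-.32)&(P[...,0]>.56)&(P[...,0]<.72)
q=P[m]; print('block',len(q),cv2.minAreaRect((q[:,:2]*1000).astype(np.float32)))
q=P[(abs(P[...,2]-.06)<.004)&(P[...,1]<-.2)]; print('plinth x',np.percentile(q[:,0],[.5,99.5]))
E
```

```text
21.6 [-0.634  0.477  1.249 -0.     1.419 -0.638] [ 0.5802 -0.2886  0.399 ] [[-0.004, 1.0, -0.003], [1.0, 0.004, 0.002], [0.002, -0.003, -1.0]] 293.94818073206295 [ 0.58  -0.211  0.469]
111 [ 0.627  -0.1354  0.157 ]
302 [ 0.6571 -0.2483  0.157 ]
block 1509 ((626.997802734375, -245.68875122070312), (69.69712829589844, 48.06984329223633), 0.23595228791236877)
plinth x [0.34488614 0.75379357]
```

```bash
python3 -c "
from station import manip; print(manip.sign_off())"
```

```text
the job is handed in; nothing more can be done
None
```

The fresh filter is locked in the socket (an 18 N pull did not move it) and the lever is hard over against its on stop; I then handed the job in at about 21.6 s of 54 s, with no verdict shown.

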